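# Scoop wooden beads into the open parts drawer

## Task

With the scoop, take beads from the tray and tip at least three of the five into the open top drawer of the parts cabinet, without touching the beads with the gripper. Any beads you do not move must stay in the tray; none may end up anywhere else. Then stand the scoop flat on its pan on the bench, let go, and leave the mallet, the pot and the jar where they are.

Things in the scene. Friction and masses are not known exactly. Their poses are not given: they have to be found in the camera images.
- tray: Fixed grey open tray, 252 mm long (its x) by 144 mm wide (its y) by 36 mm tall, walls and floor 6 mm thick; upright walls on all four sides. Origin at the centre of its underside. x points roughly away from the robot. The beads lie in the +x (far) half, the near half is empty.
- scoop: Loose steel scoop, 250 g. Pan: flat plate 100 mm long (x), 112 wide (y), 3 thick; back wall 36 tall at x = -50; side walls step from 36 (back) to 14 mm and end at x = +20, leaving a bare 30 mm lip, open to the front (+x). Dark wooden handle, 24 mm square, 84 long, from x = -42, z = 36, leaning back 25 degrees from vertical. Origin: centre of the pan's underside; z up when it stands on its pan.
- scoop_grip (a point): Point on the axis of the scoop's handle, 55 mm up along it from its foot (29 mm below its top end): in the scoop frame x = -65, y = 0, z = 86 mm. Axes are those of the scoop. The two flat side faces to grip are 24 mm apart along y.
- scoop_lip (a point): Middle of the lip's front edge at its underside: scoop frame x = +50, y = 0, z = 0 mm.
- cabinet_face (a point): Point on a fixed plywood parts cabinet, 250 mm deep (x) by 200 mm wide (y) by 150 mm tall, with two drawers one above the other facing the robot (-x): middle of the front edge of its top board, 150 mm above the bench. x points to the cabinet's back, z up. The top drawer stands open in front of this point, the bottom one is shut.
- cabinet_drawer0 (a joint): How far the top drawer is pulled out towards the robot, in m: 0 shut, 0.174 fully out; it slides with light friction. The length of the drawer open to above, from the drawer's front wall to the cabinet's face, is this value less 6 mm.
- drawer (a point): In the top drawer, moving with it: on the inner floor (85 mm above the bench), mid-width, at the inner face of the front wall. x points into the drawer (to the cabinet's back), z up. Inside it is 205 mm long (x), 158 wide (y). Side walls rise 43 mm above this floor, the front panel 53 mm; a bar handle reaches 62 mm out in front of this point, below the panel's top.
- mallet: Bystander: hammer with a wooden handle and dark steel head, 260 mm long, lying on the bench beyond the tray. Origin under its middle, x along the handle to the head.
- pot: Bystander: open aluminium pot, 72 mm across and 90 mm tall, with steel rods standing in it to 160 mm. Origin at the centre of its underside.
- jar: Bystander: clear closed jar, 68 mm across and 85 mm tall. Origin at the centre of its underside.
- bead0: Loose smooth lacquered round wooden bead, 30 mm in diameter, 12 g, with a dark narrow bore; starts in the tray. Origin at its centre; axes turn as it rolls.
- bead1: Loose smooth lacquered round wooden bead, 30 mm in diameter, 12 g, with a dark narrow bore; starts in the tray. Origin at its centre; axes turn as it rolls. All five beads are alike.
- bead2: Loose smooth lacquered round wooden bead, 30 mm in diameter, 12 g, with a dark narrow bore; starts in the tray. Origin at its centre; axes turn as it rolls. All five beads are alike.
- bead3: Loose smooth lacquered round wooden bead, 30 mm in diameter, 12 g, with a dark narrow bore; starts in the tray. Origin at its centre; axes turn as it rolls. All five beads are alike.
- bead4: Loose smooth lacquered round wooden bead, 30 mm in diameter, 12 g, with a dark narrow bore; starts in the tray. Origin at its centre; axes turn as it rolls. All five beads are alike.
There are look-alikes about, which are no part of the job. What is shaped like the bead0 but pink or white is not meant.

How it is judged:
On the way:
1. at least one bead is carried in the scoop, lifted at least 60 mm off the bench (height (world z) of scoop above 0.06 m and ((x of bead0 in the frame of scoop between -0.05 and 0.05 m and y of bead0 in the frame of scoop between -0.056 and 0.056 m and z of bead0 in the frame of scoop between 0 and 0.06 m) or (x of bead1 in the frame of scoop between -0.05 and 0.05 m and y of bead1 in the frame of scoop between -0.056 and 0.056 m and z of bead1 in the frame of scoop between 0 and 0.06 m) or (x of bead2 in the frame of scoop between -0.05 and 0.05 m and y of bead2 in the frame of scoop between -0.056 and 0.056 m and z of bead2 in the frame of scoop between 0 and 0.06 m) or (x of bead3 in the frame of scoop between -0.05 and 0.05 m and y of bead3 in the frame of scoop between -0.056 and 0.056 m and z of bead3 in the frame of scoop between 0 and 0.06 m) or (x of bead4 in the frame of scoop between -0.05 and 0.05 m and y of bead4 in the frame of scoop between -0.056 and 0.056 m and z of bead4 in the frame of scoop between 0 and 0.06 m))), for 0.2 s.
At the end, for the whole second after the job is handed in: At least three of the five beads lie inside the top drawer (anywhere in it), every other bead lies in the tray, all at rest (below 50 mm/s); the scoop stands on its pan on the bench, released and at rest, tilted less than 7 degrees, its underside less than 12 mm above the bench ((height (world z) of each of bead0, bead1, bead2 above 0.08 m or height (world z) of each of bead0, bead1, bead3 above 0.08 m or height (world z) of each of bead0, bead1, bead4 above 0.08 m or height (world z) of each of bead0, bead2, bead3 above 0.08 m or height (world z) of each of bead0, bead2, bead4 above 0.08 m or height (world z) of each of bead0, bead3, bead4 above 0.08 m or height (world z) of each of bead1, bead2, bead3 above 0.08 m or height (world z) of each of bead1, bead2, bead4 above 0.08 m or height (world z) of each of bead1, bead3, bead4 above 0.08 m or height (world z) of each of bead2, bead3, bead4 above 0.08 m) and ((x of bead0 in the frame of drawer between 0 and 0.21 m and y of bead0 in the frame of drawer between -0.085 and 0.085 m and z of bead0 in the frame of drawer between 0 and 0.055 m) or (x of bead0 in the frame of tray between -0.122 and 0.122 m and y of bead0 in the frame of tray between -0.068 and 0.068 m and z of bead0 in the frame of tray between 0 and 0.045 m)) and ((x of bead1 in the frame of drawer between 0 and 0.21 m and y of bead1 in the frame of drawer between -0.085 and 0.085 m and z of bead1 in the frame of drawer between 0 and 0.055 m) or (x of bead1 in the frame of tray between -0.122 and 0.122 m and y of bead1 in the frame of tray between -0.068 and 0.068 m and z of bead1 in the frame of tray between 0 and 0.045 m)) and ((x of bead2 in the frame of drawer between 0 and 0.21 m and y of bead2 in the frame of drawer between -0.085 and 0.085 m and z of bead2 in the frame of drawer between 0 and 0.055 m) or (x of bead2 in the frame of tray between -0.122 and 0.122 m and y of bead2 in the frame of tray between -0.068 and 0.068 m and z of bead2 in the frame of tray between 0 and 0.045 m)) and ((x of bead3 in the frame of drawer between 0 and 0.21 m and y of bead3 in the frame of drawer between -0.085 and 0.085 m and z of bead3 in the frame of drawer between 0 and 0.055 m) or (x of bead3 in the frame of tray between -0.122 and 0.122 m and y of bead3 in the frame of tray between -0.068 and 0.068 m and z of bead3 in the frame of tray between 0 and 0.045 m)) and ((x of bead4 in the frame of drawer between 0 and 0.21 m and y of bead4 in the frame of drawer between -0.085 and 0.085 m and z of bead4 in the frame of drawer between 0 and 0.055 m) or (x of bead4 in the frame of tray between -0.122 and 0.122 m and y of bead4 in the frame of tray between -0.068 and 0.068 m and z of bead4 in the frame of tray between 0 and 0.045 m)) and linear speed of each of bead0, bead1, bead2, bead3, bead4 below 0.05 m/s and angle between scoop's own z axis and vertical below 0.12 rad and height (world z) of scoop between -0.005 and 0.012 m and linear speed of scoop below 0.02 m/s); the robot touches nothing.
It fails at once if a bead is touched by the gripper (more than 0.5 N) (contact force between the fingers and bead0 above 0.5 N or contact force between the fingers and bead1 above 0.5 N or contact force between the fingers and bead2 above 0.5 N or contact force between the fingers and bead3 above 0.5 N or contact force between the fingers and bead4 above 0.5 N).
It fails at once if the mallet, pot or jar is moved more than 40 mm (distance of any of mallet, pot, jar from where it was at the start of the episode above 0.04 m).
It also fails if it takes over 72 s, if anything falls off the work surface, if the arm or the gripper's body presses on something with over 40 N, if the wrist force passes 120 N, or if a joint passes its speed limit or range.

## Robot

A 7-joint arm with a two-finger parallel gripper is mounted at the origin on the work surface. World frame = base frame: x ahead of the robot, y to its left, z up, the work surface at z = 0. Lengths are in m, angles in rad, forces in N, time in s.
With the tool pointing down it reaches from about 0.4 to 0.875 m from the base axis. Payload 19.3 kg.
Tool frame: the origin (TCP) lies at the very end of the fingers, on their centre line; the grasp point (between the pads) lies 19 mm behind it; z points along the fingers, y is the line along which they close (so a half turn about z gives the same grasp; the last joint's range is limited). The gripper opens to 85 mm and grips with 20 to 120 N. Pads are 22 mm wide; open, the fingers measure 114 mm over their backs; the gripper's body (76 mm by 85 mm) begins 54 mm behind the grasp point. The pads swing forward as they close: fully open they stand 13 mm farther back than shut.
Start: joints at [1.109, 0.521, -0.036, 1.599, 0.021, 1.021, -0.113], TCP at [0.239, -0.578, 0.231] pointing down, gripper open.
Joint ranges: [-2.91, 2.91], [-0.3, 2.13], [-1.5, 1.42], [0.17, 2.43], [-1.26, 4.41], [0.16, 1.93], [-2.52, 2.52]. Speed limits (rad/s): [1.89, 1.89, 2.39, 2.39, 3.01, 3.01, 3.01].

## Interface

Orientations are given as [roll, pitch, yaw] about the fixed x, y, z axes, in that order (R = Rz(yaw) Ry(pitch) Rx(roll)).
In Python, from workcell import observe, grab_frame, job_done gives the robot as it stands.
- The arm moves only by the tool move_arm, never from a script. Its argument "plan" is a list that holds one entry, the list of rows, each a list of 7 numbers: the shift along the tool's x, y, z each as a share of 0.02 m, from -1 to 1, then the turn, a rotation vector about the tool's x, y, z each as a share of 6 degrees, from -1 to 1, then the opening, from -1 (shut) to 1 (fully open). A call has exactly 10 rows; each row shifts and turns the commanded pose from where the row before left it, along the tool's axes as they then stand; what a row does not reach is not made up. A row lasts 1/10 s, in which the tool goes at most 50 mm and 8.59 degrees, less where a joint would pass 70% of its speed; a pose out of reach is approached as far as the arm can. A call with a number of a shift or a turn outside -1 to 1 is refused whole. A call with a gripper value outside its range is refused whole. The fingers move at their own pace and stop on an object; "grip_force" is the grip in N (left out, the last holds). Time passes only in rows, so rows that do not move let the fingers close, or fill a call up. It gives the time, the measured TCP pose, the force, the opening and the grip force at its end, in the units of the state.
- observe(): the state, without advancing time (a new reading comes with each control period).
- grab_frame(name): name is "side" or "top"; returns a dict with "color" (400x640x3 uint8, red, green, blue), "intrinsics" (3x3 intrinsics, pixels), "position" and "orientation" of the camera in the world. Camera axes: x right, y down, z forward; pixel columns grow to the right and rows downward; lengths in m; the calibration is good to about 2 mm. A picture is of the moment at which its call begins. There is no depth.
- job_done(): hands the job in; it is judged then, once.
The state is a dict: "clock": time; "qpos": joint angles; "qd": joint speeds; "joint_efforts": joint torques, N m; "position": TCP position; "tool_rot": TCP orientation; "force": force on the tool from outside, world axes, zero at the start; "moment": the same for the moment, N m; "grip_width": finger opening in m; "finger_force": force on a finger pad.
Only numpy, scipy, OpenCV 4.12 (cv2) and the standard library are available. Lean on these libraries where they do the work, as an engineer would, in place of code of your own. Each camera call takes 0.05 s, during which the arm holds its last target. There are 200 camera calls.

## Working session

There is one attempt and no reset: what is moved stays moved. The work goes in short steps, Python scripts to look and compute and a tool call to move; the robot and the scene stay as the last step left them, time stands still between calls to the robot, and variables do not carry over. Pictures are saved under pics/ and viewed, at most 10 in all, crops included, and the job is handed in when it is done.

Besides the shell and the picture viewer there is one more tool, called after "Call:" as name(argument=value, ...), one argument or row to a line, values as JSON. move_arm: Moves the arm, as the interface text tells. Shift numbers are shares of 0.02 m and turn numbers shares of 6 degrees, none past 1 either way. Its arguments: {"type":"object","properties":{"plan":{"type":"array"},"grip_force":{"type":"number"}},"required":["plan"]}

```bash
mkdir -p pics
python3 - <<'E'
from workcell import observe, grab_frame
import cv2,pickle
s=observe();print(s)
for n in("side","top"):
    f=grab_frame(n);pickle.dump(f,open(n+".pkl","wb"));print(n,f["intrinsics"],f["position"],f["orientation"])
    cv2.imwrite(f"pics/{n}0.png",cv2.resize(f["color"][:,:,::-1],(800,500),interpolation=cv2.INTER_CUBIC))
E
```

```text
{'clock': 0.0, 'qpos': array([ 1.1088167 ,  0.52204137, -0.03632227,  1.60001897,  0.02122824,
        1.02107904, -0.11278092]), 'qd': array([-6.72134863e-05, -4.64513163e-04,  7.17503442e-04,  6.83144088e-04,
       -6.02822831e-04, -9.47312606e-04, -2.61378763e-04]), 'joint_efforts': array([ 9.40766695e-04, -9.27112913e+01,  1.97891459e+00, -3.69939029e+01,
        1.75819342e-02,  8.01481161e-03, -2.88204524e-05]), 'position': array([ 0.23847128, -0.57734725,  0.23070482]), 'tool_rot': array([-3.14043675e+00,  1.09122265e-04,  3.91799314e-01]), 'force': array([ 0.01230409, -0.75551429,  0.7904867 ]), 'moment': array([-0.00705716, -0.00863295,  0.02382903]), 'finger_force': 0.0, 'grip_width': 0.08539444949690196}
side [[371.63966347   0.         320.11967875]
 [  0.         371.63966347 198.6731929 ]
 [  0.           0.           1.        ]] [ 0.57974794 -0.70523086  0.81103613] [-2.40937402 -0.00281974 -0.10134767]
top [[362.34017382   0.         319.65671542]
 [  0.         362.34017382 200.16750855]
 [  0.           0.           1.        ]] [ 0.55910381 -0.07670632  1.18124185] [-3.08383489 -0.01926213 -1.56755405]
```

View pics/side0.png

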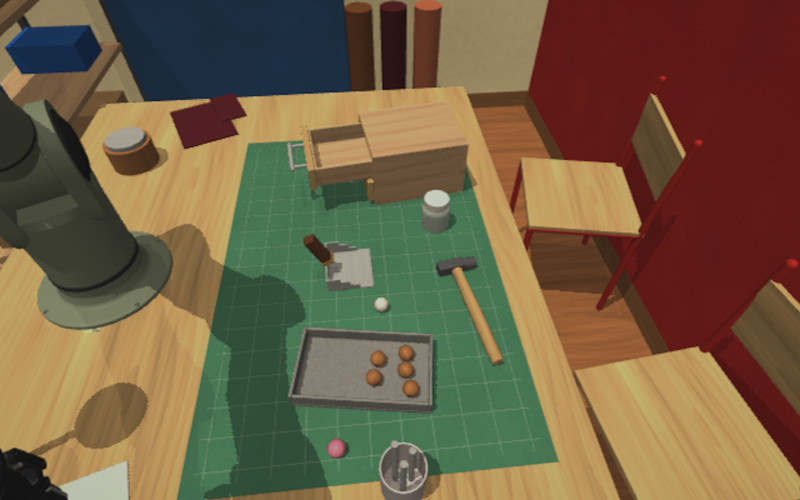

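View pics/top0.png

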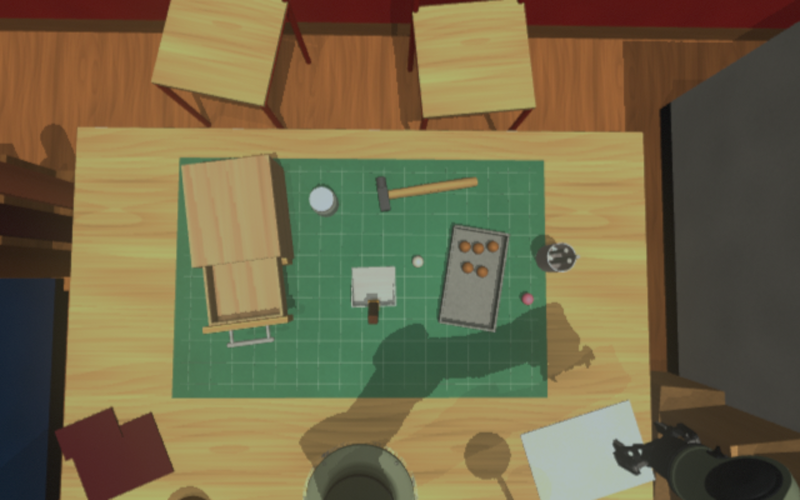

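The side view shows the scoop at about (345,262), the tray at (365,370) with five orange beads in its far half, and the open drawer at (340,150). In the top view the scoop is at (374,290), the tray at (473,278) and the drawer at (245,290). I'll enlarge these for measuring.

```bash
cat > h.py <<'E'
import numpy as np,pickle,cv2
from scipy.spatial.transform import Rotation as R
def load(n): return pickle.load(open(n+".pkl","rb"))
def ray(f,u,v):
    d=R.from_euler('xyz',f["orientation"]).as_matrix()@np.linalg.solve(f["intrinsics"],[u,v,1.]);return d
def at(f,u,v,z):
    d=ray(f,u,v);p=f["position"];return p+d*(z-p[2])/d[2]
def proj(f,P):
    c=R.from_euler('xyz',f["orientation"]).as_matrix().T@(np.asarray(P,float)-f["position"]);q=f["intrinsics"]@c;return q[:2]/q[2]
def crop(f,x0,y0,w,h,s,out):
    cv2.imwrite(out,cv2.resize(f["color"][y0:y0+h,x0:x0+w,::-1],None,fx=s,fy=s,interpolation=cv2.INTER_CUBIC))
E
python3 - <<'E'
from h import *
f=load("top");crop(f,270,170,150,100,5.3333,"pics/c1.png");crop(f,140,110,110,180,3.3333,"pics/c2.png")
E
```

```text
(no output)
```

View pics/c1.png

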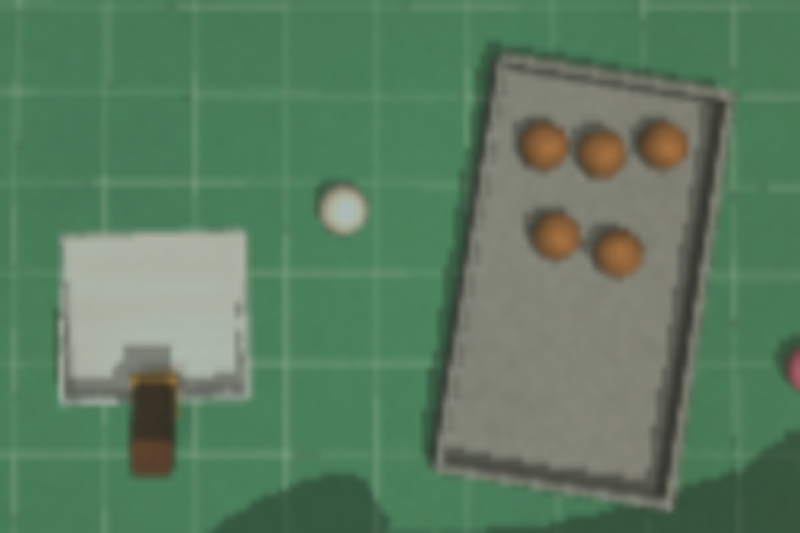

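View pics/c2.png

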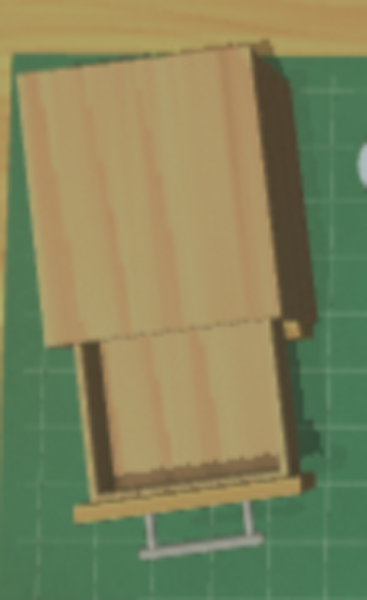

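Run:
```python
from h import *
np.set_printoptions(precision=4,suppress=True)
f=load("top")
def a(u,v,z): return at(f,270+u/5.3333,170+v/5.3333,z)
def b(u,v,z): return at(f,140+u/3.3333,110+v/3.3333,z)
print("lip",a(62,235,.003),a(246,231,.003),"back",a(60,402,.036),a(250,398,.036))
print("handle top near edge",a(132,475,.102),a(172,475,.102))
t=[a(497,48,.036),a(732,95,.036),a(672,508,.036),a(435,468,.036)]
print("tray",*t,sum(t)/4)
c=sum(t)/4; 
yaw=np.arctan2(*((t[0]+t[1]-t[2]-t[3])[1::-1])); print("yaw",np.degrees(yaw))
for u,v in[(543,145),(601,153),(662,145),(556,236),(617,252)]:
    p=a(u,v,.021); d=p-c; print("bead",p, "tray frame",np.cos(yaw)*d[0]+np.sin(yaw)*d[1],-np.sin(yaw)*d[0]+np.cos(yaw)*d[1])
print("white",a(343,209,.015))
print("cab",b(46,346,.15),b(282,316,.15))
print("panel inner",b(75,507,.138),b(300,477,.138),"outer",b(75,522,.138),b(300,493,.138))
print("bar", b(140,555,.11),b(262,541,.11))
```

```text
lip [0.5816 0.0241 0.003 ] [ 0.5845 -0.0878  0.003 ] back [0.4828 0.0215 0.036 ] [ 0.4854 -0.0903  0.036 ]
handle top near edge [ 0.4471 -0.0243  0.102 ] [ 0.4471 -0.0464  0.102 ]
tray [ 0.6935 -0.237   0.036 ] [ 0.6661 -0.3777  0.036 ] [ 0.4213 -0.3395  0.036 ] [ 0.4446 -0.1994  0.036 ] [ 0.5564 -0.2884  0.036 ]
yaw -8.723795287520018
bead [ 0.6366 -0.2667  0.021 ] tray frame 0.07602219573824902 0.03362178880641435
bead [ 0.6319 -0.3018  0.021 ] tray frame 0.0767174763177944 -0.0017746365903459974
bead [ 0.6369 -0.3388  0.021 ] tray frame 0.08728131510492534 -0.037606409483652674
bead [ 0.5818 -0.2743  0.021 ] tray frame 0.022947445525779916 0.017820590891317326
bead [ 0.5723 -0.3111  0.021 ] tray frame 0.019142400620494486 -0.01997546166429854
white [ 0.5977 -0.1463  0.015 ]
cab [0.5783 0.3713 0.15  ] [0.6045 0.1731 0.15  ]
panel inner [0.4418 0.3481 0.138 ] [0.4674 0.1582 0.138 ] outer [0.4292 0.3477 0.138 ] [0.4539 0.158  0.138 ]
bar [0.3972 0.3021 0.11  ] [0.4094 0.1966 0.11  ]
```

```bash
cat >> h.py <<'E'
# scoop->tool relation: mutable, saved in rel.pkl as (R_st, p_st)
import os
def rel():
    if os.path.exists("rel.pkl"): return pickle.load(open("rel.pkl","rb"))
    r=R.from_euler('y',-10,degrees=True)*R.from_euler('x',180,degrees=True)
    return r, np.array([-.065,0,.086])+r.apply([0,0,.019])
def tool_for(sp,yaw,pitch):            # scoop origin, yaw deg, pitch deg (+ lip down)
    Rs=R.from_euler('xyz',[0,pitch,yaw],degrees=True); r,p=rel()
    return np.array(sp)+Rs.apply(p), Rs*r
def tool_for_lip(lp,yaw,pitch):
    Rs=R.from_euler('xyz',[0,pitch,yaw],degrees=True)
    return tool_for(np.array(lp)-Rs.apply([.05,0,0]),yaw,pitch)
def scoop_now(s):
    r,p=rel(); Rt=R.from_euler('xyz',s["tool_rot"]); Rs=Rt*r.inv(); sp=s["position"]-Rs.apply(p)
    return sp, Rs.apply([.05,0,0])+sp, Rs.as_euler('xyz',degrees=True)
def rows(p0,R0,p1,R1,n):
    d=(R0.inv()*R1).as_rotvec()/n; Rd=R.from_rotvec(d); S=sum(R.from_rotvec(d*k).as_matrix() for k in range(n))
    pd=np.linalg.solve(S,R0.inv().apply(p1-p0)); return np.r_[pd/.02,np.degrees(d)/6]
def seq(s,targets):                    # targets: [(p,R,n)]
    p,r=s["position"],R.from_euler('xyz',s["tool_rot"])
    for q,t,n in targets: print(n,np.round(rows(p,r,q,t,n),2).tolist()); p,r=q,t
E
python3 - <<'E'
from h import *
from workcell import observe
s=observe()
p,r=tool_for([.533,-.033,0],1.45,0); print(p)
seq(s,[(p+[0,0,.12],r,30),(p,r,10)])
E
```

```text
[ 0.47131907 -0.03456131  0.06728865]
30 [0.57, -0.81, 0.12, -0.01, 0.06, 0.12]
10 [-0.1, -0.0, 0.59, 0.0, 0.0, 0.0]
```

Call:
move_arm(
  plan=[
    [[0.57,-0.81,0.12,-0.01,0.06,0.12,1],[0.57,-0.81,0.12,-0.01,0.06,0.12,1],[0.57,-0.81,0.12,-0.01,0.06,0.12,1],[0.57,-0.81,0.12,-0.01,0.06,0.12,1],[0.57,-0.81,0.12,-0.01,0.06,0.12,1],[0.57,-0.81,0.12,-0.01,0.06,0.12,1],[0.57,-0.81,0.12,-0.01,0.06,0.12,1],[0.57,-0.81,0.12,-0.01,0.06,0.12,1],[0.57,-0.81,0.12,-0.01,0.06,0.12,1],[0.57,-0.81,0.12,-0.01,0.06,0.12,1]],
  ],
  grip_force=120,
)

```text
clock: 1.1
position: [0.2936, -0.3863, 0.2097]
tool_rot: [3.136, -0.063, 0.266]
force: [0.4, 0.3, 0.1]
grip_width: 0.0852
finger_force: 0.0
```

Call:
move_arm(
  plan=[
    [[0.57,-0.81,0.12,-0.01,0.06,0.12,1],[0.57,-0.81,0.12,-0.01,0.06,0.12,1],[0.57,-0.81,0.12,-0.01,0.06,0.12,1],[0.57,-0.81,0.12,-0.01,0.06,0.12,1],[0.57,-0.81,0.12,-0.01,0.06,0.12,1],[0.57,-0.81,0.12,-0.01,0.06,0.12,1],[0.57,-0.81,0.12,-0.01,0.06,0.12,1],[0.57,-0.81,0.12,-0.01,0.06,0.12,1],[0.57,-0.81,0.12,-0.01,0.06,0.12,1],[0.57,-0.81,0.12,-0.01,0.06,0.12,1]],
  ],
)

```text
clock: 2.1
position: [0.3732, -0.2041, 0.1954]
tool_rot: [3.137, -0.127, 0.14]
force: [0.9, -1.4, 0.3]
grip_width: 0.0856
finger_force: 0.0
```

Call:
move_arm(
  plan=[
    [[0.57,-0.81,0.12,-0.01,0.06,0.12,1],[0.57,-0.81,0.12,-0.01,0.06,0.12,1],[0.57,-0.81,0.12,-0.01,0.06,0.12,1],[0.57,-0.81,0.12,-0.01,0.06,0.12,1],[0.57,-0.81,0.12,-0.01,0.06,0.12,1],[0.57,-0.81,0.12,-0.01,0.06,0.12,1],[0.57,-0.81,0.12,-0.01,0.06,0.12,1],[0.57,-0.81,0.12,-0.01,0.06,0.12,1],[0.57,-0.81,0.12,-0.01,0.06,0.12,1],[0.57,-0.81,0.12,-0.01,0.06,0.12,1]],
  ],
)

```text
clock: 3.1
position: [0.4757, -0.0332, 0.1891]
tool_rot: [-3.137, -0.19, 0.013]
force: [0.3, -0.6, -0.2]
grip_width: 0.0854
finger_force: 0.0
```

Run:
```python
from h import *
from workcell import observe
s=observe();print(s["position"],s["tool_rot"],s["qpos"],s["force"])
p,r=tool_for([.533,-.033,0],1.45,0); print(p)
seq(s,[(p+[0,0,.06],r,4),(p,r,6)])
```

```text
[ 0.47574139 -0.033181    0.18907297] [-3.13688619 -0.18980486  0.01266219] [ 0.0900869   0.26869006 -0.17428961  2.16511086  0.10576885  0.52412433
 -1.71799115] [ 0.3404806  -0.57511042 -0.22244764]
[ 0.47131907 -0.03456131  0.06728865]
4 [-0.2, 0.02, 0.75, -0.01, -0.04, -0.03]
6 [-0.09, -0.0, 0.49, 0.0, 0.0, 0.0]
```

Call:
move_arm(
  plan=[
    [[-0.2,0.02,0.75,-0.01,-0.04,-0.03,1],[-0.2,0.02,0.75,-0.01,-0.04,-0.03,1],[-0.2,0.02,0.75,-0.01,-0.04,-0.03,1],[-0.2,0.02,0.75,-0.01,-0.04,-0.03,1],[-0.09,0,0.49,0,0,0,1],[-0.09,0,0.49,0,0,0,1],[-0.09,0,0.49,0,0,0,1],[-0.09,0,0.49,0,0,0,1],[-0.09,0,0.49,0,0,0,1],[-0.09,0,0.49,0,0,0,1]],
  ],
)

```text
clock: 4.1
position: [0.4703, -0.0356, 0.0668]
tool_rot: [3.14, -0.173, 0.026]
force: [0.4, -0.0, 0.1]
grip_width: 0.0851
finger_force: 0.0
```

Call:
move_arm(
  plan=[
    [[0,0,0,0,0,0,1],[0,0,0,0,0,0,-1],[0,0,0,0,0,0,-1],[0,0,0,0,0,0,-1],[0,0,0,0,0,0,-1],[0,0,0,0,0,0,-1],[0,0,0,0,0,0,-1],[0,0,0,0,0,0,-1],[0,0,0,0,0,0,-1],[0,0,0,0,0,0,-1]],
  ],
)

```text
clock: 5.1
position: [0.4705, -0.0355, 0.0681]
tool_rot: [3.14, -0.174, 0.026]
force: [-4.2, 1.8, 15.2]
grip_width: 0.0228
finger_force: 117.5
```

Run:
```python
from h import *
from workcell import observe,grab_frame
s=observe();print(s["position"],s["tool_rot"],s["qpos"],s["force"],s["grip_width"],s["finger_force"])
print(scoop_now(s))
f=grab_frame("top");pickle.dump(f,open("top.pkl","wb"));g=grab_frame("side");pickle.dump(g,open("side.pkl","wb"))
a=cv2.resize(f["color"][180:260,260:360,::-1],None,fx=4,fy=4,interpolation=2);b=cv2.resize(g["color"][170:250,230:330,::-1],None,fx=4,fy=4,interpolation=2)
cv2.imwrite("pics/g.png",np.hstack([a,b]))
```

```text
[ 0.4704768  -0.03545914  0.06809952] [ 3.13975595 -0.17413864  0.026336  ] [ 0.00536276  0.50767616 -0.07660134  2.25773113  0.21753102  0.20806177
 -1.81207162] [-4.16557116  1.7622021  15.16246418] 0.022766963710098318 117.47693181037903
(array([ 0.53213326, -0.03397642,  0.00078667]), array([ 0.58211633, -0.03267571,  0.00076697]), array([-0.10364399,  0.02257411,  1.4906677 ]))
```

View pics/g.png

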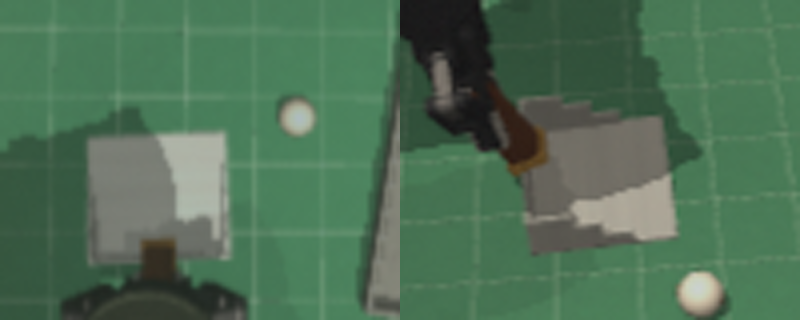

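The scoop is gripped on the handle: its orange foot is visible at (157,245) left and (525,150) right, and the pan is still flat and in place. Next I lift it and carry it over the tray.

```bash
cat >> h.py <<'E'
TC=np.array([.5564,-.2884,0]);TY=-8.72
def tray(x,y,z): return TC+R.from_euler('z',TY,degrees=True).apply([x,y,z])
E
python3 - <<'E'
from h import *
from workcell import observe
s=observe()
Rt=R.from_euler('xyz',s["tool_rot"]);Rs=R.from_euler('z',1.49,degrees=True);sp=scoop_now(s)[0]*[1,1,0]
pickle.dump((Rs.inv()*Rt,Rs.inv().apply(s["position"]-sp)),open("rel.pkl","wb"))
p0,r0=tool_for(sp+[0,0,.08],1.49,0)
p1,r1=tool_for_lip(tray(-.012,-.002,.085),TY,0)
p2,r2=tool_for_lip(tray(-.012,-.002,.012),TY,1)
seq(s,[(p0,r0,5),(p1,r1,15),(p2,r2,10)])
E
```

```text
5 [0.14, 0.0, -0.79, -0.0, 0.0, 0.0]
15 [-0.07, 0.79, -0.03, -0.02, -0.0, 0.11]
10 [-0.05, -0.0, 0.35, 0.0, -0.02, -0.0]
```

Call:
move_arm(
  plan=[
    [[0.14,0,-0.79,0,0,0,-1],[0.14,0,-0.79,0,0,0,-1],[0.14,0,-0.79,0,0,0,-1],[0.14,0,-0.79,0,0,0,-1],[0.14,0,-0.79,0,0,0,-1],[-0.07,0.79,-0.03,-0.02,0,0.11,-1],[-0.07,0.79,-0.03,-0.02,0,0.11,-1],[-0.07,0.79,-0.03,-0.02,0,0.11,-1],[-0.07,0.79,-0.03,-0.02,0,0.11,-1],[-0.07,0.79,-0.03,-0.02,0,0.11,-1]],
  ],
)

```text
clock: 6.2
position: [0.4628, -0.1151, 0.1496]
tool_rot: [3.139, -0.173, -0.033]
force: [-0.2, 0.7, -2.9]
grip_width: 0.0227
finger_force: 117.9
```

Call:
move_arm(
  plan=[
    [[-0.07,0.79,-0.03,-0.02,0,0.11,-1],[-0.07,0.79,-0.03,-0.02,0,0.11,-1],[-0.07,0.79,-0.03,-0.02,0,0.11,-1],[-0.07,0.79,-0.03,-0.02,0,0.11,-1],[-0.07,0.79,-0.03,-0.02,0,0.11,-1],[-0.07,0.79,-0.03,-0.02,0,0.11,-1],[-0.07,0.79,-0.03,-0.02,0,0.11,-1],[-0.07,0.79,-0.03,-0.02,0,0.11,-1],[-0.07,0.79,-0.03,-0.02,0,0.11,-1],[-0.07,0.79,-0.03,-0.02,0,0.11,-1]],
  ],
)

```text
clock: 7.2
position: [0.4344, -0.2711, 0.1535]
tool_rot: [3.139, -0.173, -0.15]
force: [-0.4, -0.4, -2.7]
grip_width: 0.0229
finger_force: 117.9
```

Run:
```python
from h import *
from workcell import observe,grab_frame
s=observe();print(s["qpos"],s["force"]);print(*scoop_now(s))
p1,r1=tool_for_lip(tray(-.012,-.002,.085),TY,0);print(p1-s["position"])
p2,r2=tool_for_lip(tray(-.012,-.002,.012),TY,1)
seq(s,[(p2,r2,10)])
f=grab_frame("top");g=grab_frame("side")
a=cv2.resize(f["color"][170:270,310:430,::-1],None,fx=3.3,fy=3.3,interpolation=2);b=cv2.resize(g["color"][230:330,220:340,::-1],None,fx=3.3,fy=3.3,interpolation=2)
cv2.imwrite("pics/g2.png",np.hstack([a,b]))
for q in [(-.05,-.056,0),(-.05,.056,0),(.05,-.056,0),(.05,.056,0)]:
    sp,_,e=scoop_now(s);P=R.from_euler('xyz',e,degrees=True).apply(q)+sp;print(q,(proj(f,P)-[310,170])*3.3,(proj(g,P)-[220,230])*3.3+[396,0])
```

```text
[ 0.6162313   0.39188476 -0.17615772  2.09233571  0.03648818  0.49707672
 -1.29290962] [-0.42798788 -0.43452741 -2.74418654]
[ 0.4953278  -0.28048324  0.08533218] [ 0.54476259 -0.28797981  0.0852797 ] [-0.0599049   0.06013505 -8.62295606]
[-0.00057978 -0.00045052 -0.00039671]
10 [-0.06, 0.0, 0.35, 0.0, -0.02, 0.0]
(-0.05, -0.056, 0) [283.92972971 303.02364328] [440.81030998 237.05711994]
(-0.05, 0.056, 0) [162.82875375 284.31218048] [473.70869618  88.06394441]
(0.05, -0.056, 0) [299.20483868 194.44568377] [597.30007641 244.54273326]
(0.05, 0.056, 0) [178.79212981 175.7372489 ] [616.56283296  94.3677619 ]
```

View pics/g2.png

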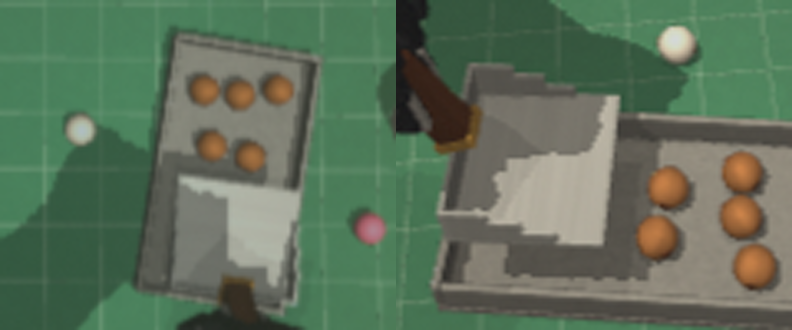

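Pan corners match the predictions: the lip runs (178,177)–(299,191) in the top half, over the empty half of the tray. Next I lower it.

Call:
move_arm(
  plan=[
    [[-0.06,0,0.35,0,-0.02,0,-1],[-0.06,0,0.35,0,-0.02,0,-1],[-0.06,0,0.35,0,-0.02,0,-1],[-0.06,0,0.35,0,-0.02,0,-1],[-0.06,0,0.35,0,-0.02,0,-1],[-0.06,0,0.35,0,-0.02,0,-1],[-0.06,0,0.35,0,-0.02,0,-1],[-0.06,0,0.35,0,-0.02,0,-1],[-0.06,0,0.35,0,-0.02,0,-1],[-0.06,0,0.35,0,-0.02,0,-1]],
  ],
)

```text
clock: 8.3
position: [0.4345, -0.2707, 0.082]
tool_rot: [3.139, -0.153, -0.15]
force: [-0.3, 0.3, -2.7]
grip_width: 0.0226
finger_force: 117.8
```

Call:
move_arm(
  plan=[
    [[0,0,0.1,0,0,0,-1],[0,0,0.1,0,0,0,-1],[0,0,0.05,0,0,0,-1],[0,0,0.05,0,0,0,-1],[0,0,0,0,0,0,-1],[0,0,0,0,0,0,-1],[0,0,0,0,0,0,-1],[0,0,0,0,0,0,-1],[0,0,0,0,0,0,-1],[0,0,0,0,0,0,-1]],
  ],
)

```text
clock: 9.3
position: [0.4355, -0.2709, 0.0767]
tool_rot: [3.138, -0.153, -0.15]
force: [0.6, -1.0, -1.5]
grip_width: 0.023
finger_force: 118.0
```

Run:
```python
from h import *
from workcell import observe
s=observe();print(s["qpos"],s["force"],s["moment"]);print(*scoop_now(s))
```

```text
[ 0.57460982  0.5382829  -0.13577714  2.12485566  0.07710968  0.3368166
 -1.32863922] [ 0.64254669 -0.9933774  -1.5485141 ] [ 0.03380772  0.17846258 -0.03935203]
[ 0.49498489 -0.28012148  0.00728263] [ 0.54441098 -0.2876001   0.00621865] [-0.07170644  1.21932211 -8.60410649]
```

Run:
```python
from h import *
from workcell import observe
s=observe()
seq(s,[(*tool_for_lip(tray(.075,-.002,.0056),TY,1.2),10),(*tool_for_lip(tray(.117,-.002,.0056),TY,1.2),7)])
```

```text
10 [0.43, 0.0, 0.07, 0.0, 0.0, 0.0]
7 [0.3, 0.0, 0.05, 0.0, 0.0, 0.0]
```

Call:
move_arm(
  plan=[
    [[0.43,0,0.07,0,0,0,-1],[0.43,0,0.07,0,0,0,-1],[0.43,0,0.07,0,0,0,-1],[0.43,0,0.07,0,0,0,-1],[0.43,0,0.07,0,0,0,-1],[0.43,0,0.07,0,0,0,-1],[0.43,0,0.07,0,0,0,-1],[0.43,0,0.07,0,0,0,-1],[0.43,0,0.07,0,0,0,-1],[0.43,0,0.07,0,0,0,-1]],
  ],
)

```text
clock: 10.3
position: [0.5222, -0.2841, 0.076]
tool_rot: [3.138, -0.153, -0.15]
force: [-7.4, 0.1, 8.3]
grip_width: 0.0228
finger_force: 119.5
```

Run:
```python
from h import *
from workcell import observe,grab_frame
s=observe();print(s["force"]);print(*scoop_now(s))
seq(s,[(*tool_for_lip(tray(.117,-.002,.0056),TY,1.2),10)])
f=grab_frame("top");g=grab_frame("side")
a=cv2.resize(f["color"][170:270,310:430,::-1],None,fx=3.3,fy=3.3,interpolation=2);b=cv2.resize(g["color"][230:330,240:360,::-1],None,fx=3.3,fy=3.3,interpolation=2)
cv2.imwrite("pics/g3.png",np.hstack([a,b]))
```

```text
[-7.36641723  0.06479307  8.34718463]
[ 0.58168861 -0.29330527  0.00660942] [ 0.63111404 -0.3007865   0.00553361] [-0.07932114  1.2328763  -8.60718403]
10 [0.2, 0.01, 0.03, 0.0, 0.0, 0.0]
```

View pics/g3.png

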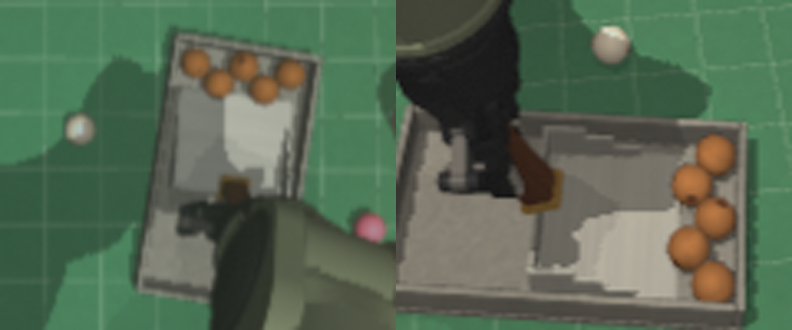

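The five beads are now nested in a zigzag against the far wall, at (196,63) to (290,75), with the lip just behind them. I push under.

Call:
move_arm(
  plan=[
    [[0.2,0.01,0.03,0,0,0,-1],[0.2,0.01,0.03,0,0,0,-1],[0.2,0.01,0.03,0,0,0,-1],[0.2,0.01,0.03,0,0,0,-1],[0.2,0.01,0.03,0,0,0,-1],[0.2,0.01,0.03,0,0,0,-1],[0.2,0.01,0.03,0,0,0,-1],[0.2,0.01,0.03,0,0,0,-1],[0.2,0.01,0.03,0,0,0,-1],[0.2,0.01,0.03,0,0,0,-1]],
  ],
)

```text
clock: 11.4
position: [0.5612, -0.292, 0.0761]
tool_rot: [3.138, -0.152, -0.15]
force: [-6.6, -0.1, 8.9]
grip_width: 0.0226
finger_force: 119.6
```

Run:
```python
from h import *
from workcell import observe,grab_frame
s=observe();print(s["force"],s["qpos"]);print(*scoop_now(s))
f=grab_frame("top");g=grab_frame("side")
a=cv2.resize(f["color"][170:270,310:430,::-1],None,fx=3.3,fy=3.3,interpolation=2);b=cv2.resize(g["color"][230:330,240:360,::-1],None,fx=3.3,fy=3.3,interpolation=2)
cv2.imwrite("pics/g4.png",np.hstack([a,b]))
l=scoop_now(s)[1]
seq(s,[(*tool_for_lip(tray(.117,-.002,.0056),TY,1.2),3)])
seq(s,[(*tool_for_lip(l+[0,0,.018],TY,-10),10),(*tool_for_lip(tray(.105,-.002,.035),TY,-20),10)])
```

```text
[-6.56597454 -0.06150284  8.88023872] [ 0.48245049  0.66953146 -0.11145246  1.82016596  0.0712116   0.50760403
 -1.38041026]
[ 0.62066582 -0.30124278  0.0066724 ] [ 0.67009018 -0.30872723  0.0055702 ] [-0.07384955  1.26313702 -8.61101457]
3 [0.02, -0.02, 0.01, 0.0, 0.0, 0.01]
10 [-0.06, -0.0, 0.01, 0.0, 0.19, 0.0]
10 [-0.1, -0.0, 0.01, -0.0, 0.17, 0.0]
```

View pics/g4.png

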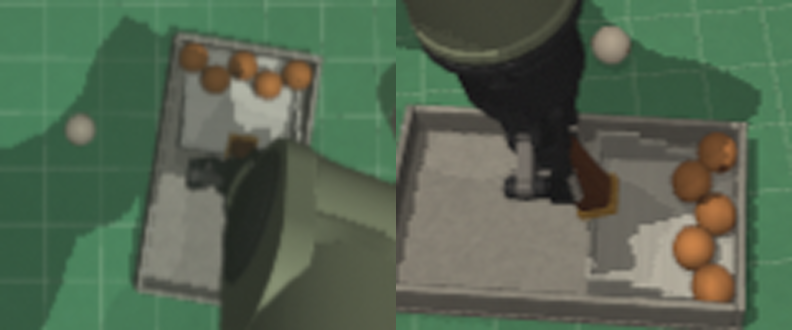

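Call:
move_arm(
  plan=[
    [[-0.06,0,-0.01,0,0.19,0,-1],[-0.06,0,0,0,0.19,0,-1],[-0.06,0,0,0,0.19,0,-1],[-0.06,0,0,0,0.19,0,-1],[-0.06,0,0,0,0.19,0,-1],[-0.06,0,0,0,0.19,0,-1],[-0.06,0,0,0,0.19,0,-1],[-0.06,0,0,0,0.19,0,-1],[-0.06,0,0,0,0.19,0,-1],[-0.06,0,0,0,0.19,0,-1]],
  ],
)

```text
clock: 12.5
position: [0.5496, -0.2898, 0.0729]
tool_rot: [3.139, -0.351, -0.149]
force: [0.3, 0.7, -3.4]
grip_width: 0.0225
finger_force: 117.8
```

Run:
```python
from h import *
from workcell import observe,grab_frame
s=observe();print(s["force"],s["qpos"]);print(*scoop_now(s))
f=grab_frame("top");g=grab_frame("side")
a=cv2.resize(f["color"][170:270,310:430,::-1],None,fx=3.3,fy=3.3,interpolation=2);b=cv2.resize(g["color"][230:330,240:360,::-1],None,fx=3.3,fy=3.3,interpolation=2)
cv2.imwrite("pics/g5.png",np.hstack([a,b]))
```

```text
[ 0.33172968  0.66091777 -3.36236521] [ 0.58096783  0.62831423 -0.1883745   2.00727796  0.06639272  0.1767464
 -1.33660625]
[ 0.62146207 -0.30077178  0.01669202] [ 0.67013151 -0.30808874  0.02550948] [ -0.04520556 -10.15718782  -8.54980378]
```

View pics/g5.png

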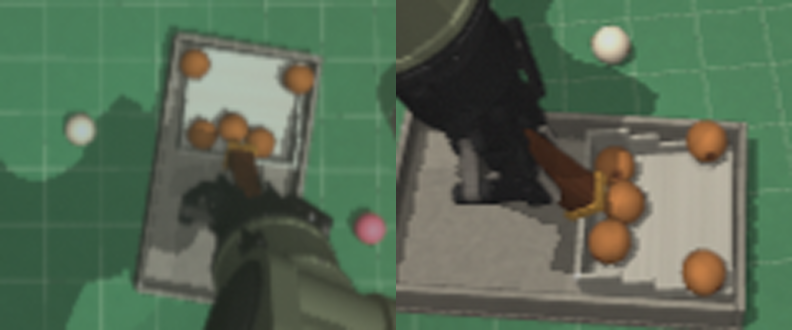

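Three beads (at (202,133), (232,127), (262,140)) have rolled to the back of the pan. Two sit on the lip corners at (195,63) and (299,78), against the wall ends, where they could be lost on the way. I'll back off inside the tray and drop those two with a short forward tilt.

```bash
cat >> h.py <<'E'
def beads(f,z,box,name=""):
    x0,y0,x1,y1=box;c=f["color"][y0:y1,x0:x1]
    hsv=cv2.cvtColor(c,cv2.COLOR_RGB2HSV);m=cv2.inRange(hsv,(5,120,60),(18,255,255))
    n,_,st,ce=cv2.connectedComponentsWithStats(m)
    for i in range(1,n):
        if st[i,4]>=12:
            p=at(f,ce[i,0]+x0,ce[i,1]+y0,z);q=R.from_euler('z',-TY,degrees=True).apply(p-TC)
            print(name,"area",st[i,4],"world",np.round(p[:2],3),"tray",np.round(q[:2],3))
TB=(340,170,415,275)
E
python3 - <<'E'
from h import *
from workcell import observe,grab_frame
s=observe()
beads(grab_frame("top"),.035,TB)
T=lambda x,z,p:tool_for_lip(tray(x,-.002,z),TY,p)
seq(s,[(*T(.06,.021,-5),10),(*T(.06,.014,6),2),(*T(.06,.014,6),1),(*T(.06,.02,-6),2)])
E
```

```text
area 46 world [ 0.661 -0.254] tray [0.099 0.05 ]
 area 50 world [ 0.647 -0.353] tray [ 0.099 -0.05 ]
 area 42 world [ 0.594 -0.26 ] tray [0.033 0.034]
 area 103 world [ 0.589 -0.304] tray [ 0.035 -0.01 ]
10 [-0.23, -0.0, -0.11, -0.0, -0.08, 0.0]
2 [0.4, 0.0, -0.28, 0.0, -0.92, -0.0]
1 [0.0, 0.0, 0.0, 0.0, 0.0, 0.0]
2 [-0.41, -0.0, 0.39, -0.0, 1.0, 0.0]
```

Call:
move_arm(
  plan=[
    [[-0.1,0,-0.1,0,-0.08,0,-1],[-0.2,0,-0.1,0,-0.08,0,-1],[-0.3,0,-0.12,0,-0.08,0,-1],[-0.3,0,-0.12,0,-0.08,0,-1],[-0.3,0,-0.12,0,-0.08,0,-1],[-0.3,0,-0.12,0,-0.08,0,-1],[-0.3,0,-0.12,0,-0.08,0,-1],[-0.3,0,-0.1,0,-0.08,0,-1],[-0.15,0,-0.1,0,-0.08,0,-1],[-0.05,0,-0.1,0,-0.08,0,-1]],
  ],
)

```text
clock: 13.65
position: [0.4994, -0.2826, 0.08]
tool_rot: [3.139, -0.267, -0.149]
force: [0.7, -0.5, -3.5]
grip_width: 0.0231
finger_force: 117.8
```

Run:
```python
from h import *
from workcell import observe,grab_frame
s=observe();print(s["force"],s["qpos"][5]);print(*scoop_now(s))
beads(grab_frame("top"),.035,TB)
T=lambda x,z,p:tool_for_lip(tray(x,-.002,z),TY,p)
seq(s,[(*T(.06,.014,6),2),(*T(.06,.014,6),1),(*T(.06,.02,-6),2)])
```

```text
[ 0.68103484 -0.54597023 -3.53175721] 0.25807107275002367
[ 0.56628994 -0.29287925  0.0179499 ] [ 0.61551689 -0.30031247  0.02258186] [-0.06679013 -5.3154476  -8.58673703]
 area 48 world [ 0.608 -0.246] tray [0.045 0.049]
 area 52 world [ 0.556 -0.33 ] tray [ 0.006 -0.041]
 area 41 world [ 0.54  -0.251] tray [-0.021  0.034]
 area 83 world [ 0.534 -0.299] tray [-0.02  -0.014]
2 [0.4, -0.02, -0.25, 0.0, -0.94, 0.01]
1 [0.0, 0.0, 0.0, 0.0, 0.0, 0.0]
2 [-0.41, -0.0, 0.39, -0.0, 1.0, 0.0]
```

The right corner bead rolled in by itself, so four are in the pan. A small sideways roll should bring the left one in too.

Run:
```python
from h import *
from workcell import observe
s=observe();sp,l,e=scoop_now(s);r,p=rel()
def T(roll,dz):
    Rs=R.from_euler('xyz',[0,-5.3,-8.6],degrees=True)*R.from_euler('x',roll,degrees=True); return sp+[0,0,dz]+Rs.apply(p),Rs*r
seq(s,[(*T(6,.006),3),(*T(0,.003),3)])
```

```text
3 [0.03, 0.12, -0.09, 0.33, -0.0, 0.06]
3 [-0.01, -0.12, 0.05, -0.33, -0.0, -0.06]
```

Call:
move_arm(
  plan=[
    [[0.03,0.12,-0.09,0.33,0,0.06,-1],[0.03,0.12,-0.09,0.33,0,0.06,-1],[0.03,0.12,-0.09,0.33,0,0.06,-1],[0,0,0,0,0,0,-1],[0,0,0,0,0,0,-1],[0,0,0,0,0,0,-1],[0,0,0,0,0,0,-1],[-0.01,-0.12,0.05,-0.33,0,-0.06,-1],[-0.01,-0.12,0.05,-0.33,0,-0.06,-1],[-0.01,-0.12,0.05,-0.33,0,-0.06,-1]],
  ],
)

```text
clock: 14.7
position: [0.5005, -0.2822, 0.083]
tool_rot: [3.137, -0.268, -0.148]
force: [-0.6, 0.4, -4.1]
grip_width: 0.0229
finger_force: 118.3
```

Run:
```python
from h import *
from workcell import observe,grab_frame
s=observe();print(s["force"],s["qpos"][5]);print(*scoop_now(s))
beads(grab_frame("top"),.035,TB);beads(grab_frame("side"),.035,(250,220,350,330),"side")
T=lambda x,z,p:tool_for_lip(tray(x,-.002,z),TY,p)
seq(s,[(*T(.05,.10,-8),10),(*T(.05,.2,-10),10)])
```

```text
[-0.55550351  0.36421206 -4.06831129] 0.2631253293706225
[ 0.56746172 -0.29253502  0.02099044] [ 0.61668858 -0.2999289   0.02568588] [-0.15676016 -5.38850927 -8.54197725]
 area 193 world [ 0.549 -0.309] tray [-0.005 -0.022]
 area 41 world [ 0.541 -0.254] tray [-0.02   0.032]
side area 677 world [ 0.544 -0.289] tray [-0.012 -0.003]
10 [0.03, -0.0, -0.35, 0.0, 0.04, 0.0]
10 [0.15, 0.0, -0.46, -0.0, 0.03, 0.0]
```

All five beads are in the pan, so I lift.

Call:
move_arm(
  plan=[
    [[0.03,0,-0.15,0,0.06,0,-1],[0.03,0,-0.3,0,0.06,0,-1],[0.03,0,-0.35,0,0.06,0,-1],[0.03,0,-0.4,0,0.06,0,-1],[0.03,0,-0.4,0,0.06,0,-1],[0.03,0,-0.4,0,0.06,0,-1],[0.03,0,-0.4,0,0.04,0,-1],[0.03,0,-0.4,0,0.04,0,-1],[0.03,0,-0.4,0,0.04,0,-1],[0.03,0,-0.4,0,0.04,0,-1]],
  ],
)

```text
clock: 15.8
position: [0.485, -0.2801, 0.1541]
tool_rot: [3.138, -0.323, -0.149]
force: [0.8, -0.0, -3.6]
grip_width: 0.0224
finger_force: 118.2
```

Call:
move_arm(
  plan=[
    [[0.15,0,-0.46,0,0.03,0,-1],[0.15,0,-0.46,0,0.03,0,-1],[0.15,0,-0.46,0,0.03,0,-1],[0.15,0,-0.46,0,0.03,0,-1],[0.15,0,-0.46,0,0.03,0,-1],[0.15,0,-0.46,0,0.03,0,-1],[0.15,0,-0.46,0,0.03,0,-1],[0.15,0,-0.46,0,0.03,0,-1],[0.1,0,-0.3,0,0.03,0,-1],[0.05,0,-0.15,0,0.03,0,-1]],
  ],
)

```text
clock: 16.8
position: [0.4836, -0.2797, 0.2411]
tool_rot: [3.138, -0.355, -0.149]
force: [0.4, -0.2, -3.1]
grip_width: 0.0229
finger_force: 118.2
```

```bash
cat >> h.py <<'E'
DY=7.53; DR=R.from_euler('z',DY,degrees=True)
CF=np.array([.5914,.2722,0])           # cabinet face mid
D0=np.array([.4546,.2532,0])           # panel inner edge mid
def drw(x,y,z): return D0+DR.apply([x,y,0])+[0,0,z]
E
python3 - <<'E'
from h import *
from workcell import observe,grab_frame
s=observe();print(s["force"],s["qpos"]);print(*scoop_now(s))
beads(grab_frame("side"),.2,(150,100,450,330),"side")
print("mid-check",DR.inv().apply(CF-D0))
T=lambda x,z,p:tool_for_lip(drw(x,0,z),DY,p)
seq(s,[(*T(.05,.2,-9),40),(*T(.07,.15,-3),10)])
print(T(.07,.15,-3)[0])
E
```

```text
[ 0.42001137 -0.19242232 -3.1415181 ] [ 0.74880913  0.27858298 -0.31901623  2.03012103 -0.0319435   0.50651063
 -1.23877478]
[ 0.55566608 -0.2907752   0.18513009] [ 0.60430687 -0.29809673  0.19410056] [ -0.08816675 -10.33535758  -8.5600375 ]
side area 64 world [0.298 0.217] tray [-0.332  0.46 ]
side area 108 world [0.361 0.224] tray [-0.271  0.477]
side area 215 world [0.468 0.124] tray [-0.15   0.394]
side area 7614 world [ 0.869 -0.129] tray [0.285 0.205]
side area 21 world [0.426 0.202] tray [-0.204  0.465]
side area 17 world [0.689 0.141] tray [0.066 0.445]
side area 14 world [0.738 0.138] tray [0.115 0.449]
side area 12 world [0.6   0.124] tray [-0.02   0.414]
side area 17 world [0.552 0.108] tray [-0.065  0.391]
side area 101 world [0.593 0.01 ] tray [-0.009  0.3  ]
side area 2021 world [ 0.303 -0.222] tray [-0.261  0.027]
side area 693 world [ 0.743 -0.315] tray [0.188 0.002]
side area 1050 world [ 0.524 -0.282] tray [-0.033  0.001]
side area 20 world [ 0.801 -0.305] tray [0.244 0.021]
mid-check [0.13811015 0.00090916 0.        ]
40 [-0.12, -0.66, -0.06, 0.02, -0.01, -0.06]
10 [0.07, -0.0, 0.22, 0.0, -0.1, -0.0]
[0.40988582 0.24741322 0.21216415]
```

Run:
```python
from h import *
from workcell import observe
s=observe()
T=lambda x,z,p:tool_for_lip(drw(x,0,z),DY,p)
seq(s,[(*tool_for_lip([.64,-.02,.21],0,-10),20),(*T(.07,.2,-8),20)])
```

```text
20 [0.05, -0.65, -0.03, 0.03, -0.0, -0.07]
20 [-0.23, -0.68, -0.07, 0.02, -0.02, -0.06]
```

Call:
move_arm(
  plan=[
    [[0.05,-0.2,-0.03,0.03,0,-0.07,-1],[0.05,-0.4,-0.03,0.03,0,-0.07,-1],[0.05,-0.6,-0.03,0.03,0,-0.07,-1],[0.05,-0.7,-0.03,0.03,0,-0.07,-1],[0.05,-0.7,-0.03,0.03,0,-0.07,-1],[0.05,-0.7,-0.03,0.03,0,-0.07,-1],[0.05,-0.7,-0.03,0.03,0,-0.07,-1],[0.05,-0.7,-0.03,0.03,0,-0.07,-1],[0.05,-0.7,-0.03,0.03,0,-0.07,-1],[0.05,-0.7,-0.03,0.03,0,-0.07,-1]],
  ],
)

```text
clock: 17.85
position: [0.5042, -0.1578, 0.2494]
tool_rot: [-3.14, -0.354, -0.07]
force: [0.2, 0.5, -2.6]
grip_width: 0.0228
finger_force: 118.3
```

Call:
move_arm(
  plan=[
    [[0.05,-0.7,-0.03,0.03,0,-0.07,-1],[0.05,-0.7,-0.03,0.03,0,-0.07,-1],[0.05,-0.7,-0.03,0.03,0,-0.07,-1],[0.05,-0.7,-0.03,0.03,0,-0.07,-1],[0.05,-0.7,-0.03,0.03,0,-0.07,-1],[0.03,-0.7,-0.03,0.03,0,-0.07,-1],[0,-0.7,-0.03,0.03,0,-0.07,-1],[-0.03,-0.7,-0.03,0.03,0,-0.07,-1],[-0.05,-0.7,-0.03,0.03,0,-0.07,-1],[-0.08,-0.7,-0.03,0.03,0,-0.07,-1]],
  ],
)

```text
clock: 18.85
position: [0.5089, -0.0181, 0.2563]
tool_rot: [-3.136, -0.354, 0.008]
force: [0.3, -0.8, -3.1]
grip_width: 0.0229
finger_force: 118.3
```

Run:
```python
from h import *
from workcell import observe
s=observe();print(s["qpos"],s["force"]);print(*scoop_now(s))
T=lambda x,z,p:tool_for_lip(drw(x,0,z),DY,p)
seq(s,[(*T(.07,.2,-8),20)])
```

```text
[ 0.23949855  0.16374817 -0.37493846  2.13823796  0.19289731  0.50492921
 -1.834268  ] [ 0.34121426 -0.84084201 -3.11751871]
[ 0.58181378 -0.01708665  0.20035525] [ 0.63100331 -0.01662215  0.20930925] [  0.40974105 -10.31618236   0.54102929]
20 [-0.21, -0.68, -0.06, 0.02, -0.02, -0.06]
```

Call:
move_arm(
  plan=[
    [[-0.21,-0.7,-0.06,0.02,-0.02,-0.06,-1],[-0.21,-0.7,-0.06,0.02,-0.02,-0.06,-1],[-0.21,-0.7,-0.06,0.02,-0.02,-0.06,-1],[-0.21,-0.7,-0.06,0.02,-0.02,-0.06,-1],[-0.21,-0.7,-0.06,0.02,-0.02,-0.06,-1],[-0.21,-0.7,-0.06,0.02,-0.02,-0.06,-1],[-0.21,-0.7,-0.06,0.02,-0.02,-0.06,-1],[-0.21,-0.7,-0.06,0.02,-0.02,-0.06,-1],[-0.21,-0.7,-0.06,0.02,-0.02,-0.06,-1],[-0.21,-0.7,-0.06,0.02,-0.02,-0.06,-1]],
  ],
)

```text
clock: 19.85
position: [0.4596, 0.1199, 0.2541]
tool_rot: [-3.137, -0.334, 0.075]
force: [-0.1, 0.3, -3.0]
grip_width: 0.0226
finger_force: 118.3
```

Run:
```python
from h import *
from workcell import observe
s=observe();print(s["qpos"],s["force"]);print(*scoop_now(s))
T=lambda x,z,p:tool_for_lip(drw(x,0,z),DY,p)
seq(s,[(*T(.07,.2,-7),10),(*T(.07,.15,-4),10)])
```

```text
[-0.04324368  0.12314438 -0.45459446  2.19030666  0.3482949   0.5571588
 -2.25197101] [-0.05814407  0.27796552 -2.98766452]
[0.53105591 0.12560156 0.19661545] [0.58027936 0.12933877 0.20455806] [ 0.33249629 -9.14028135  4.34175359]
10 [-0.19, -0.66, -0.06, 0.01, -0.04, -0.05]
10 [-0.04, -0.0, 0.22, 0.0, -0.05, -0.0]
```

Joint 7 is near its limit, so I'll approach with a larger yaw (about 24°). That still fits the drawer's width.

Run:
```python
from h import *
from workcell import observe
s=observe()
T=lambda x,z,p:tool_for_lip(drw(x,-.01,z),24,p)
seq(s,[(*T(.065,.2,-8),10),(*T(.065,.15,-4),10)])
```

```text
10 [-0.14, -0.46, -0.04, 0.1, -0.02, -0.31]
10 [-0.04, -0.0, 0.21, 0.0, -0.07, -0.0]
```

Call:
move_arm(
  plan=[
    [[-0.14,-0.6,-0.04,0.1,-0.02,-0.31,-1],[-0.14,-0.55,-0.04,0.1,-0.02,-0.31,-1],[-0.14,-0.5,-0.04,0.1,-0.02,-0.31,-1],[-0.14,-0.5,-0.04,0.1,-0.02,-0.31,-1],[-0.14,-0.5,-0.04,0.1,-0.02,-0.31,-1],[-0.14,-0.45,-0.04,0.1,-0.02,-0.31,-1],[-0.14,-0.45,-0.04,0.1,-0.02,-0.31,-1],[-0.14,-0.4,-0.04,0.1,-0.02,-0.31,-1],[-0.14,-0.35,-0.04,0.1,-0.02,-0.31,-1],[-0.14,-0.3,-0.04,0.1,-0.02,-0.31,-1]],
  ],
)

```text
clock: 20.85
position: [0.4122, 0.2022, 0.2527]
tool_rot: [3.142, -0.313, 0.42]
force: [-0.1, 0.6, -2.9]
grip_width: 0.0229
finger_force: 118.2
```

Run:
```python
from h import *
from workcell import observe
s=observe();print(s["qpos"],s["force"]);sp,l,e=scoop_now(s);print(sp,l,e,"lip in drawer",DR.inv().apply(l-D0))
T=lambda x,z,p:tool_for_lip(drw(x,-.01,z),24,p)
seq(s,[(*T(.065,.15,-4),10),(*T(.065,.145,12),10),(*T(.065,.145,40),10)])
```

```text
[-0.08414579  0.11141591 -0.58365556  2.20696204  0.25682922  0.55061826
 -2.00631592] [-0.12245465  0.61953423 -2.85072389]
[0.47656185 0.23089032 0.19376833] [0.52178671 0.25106786 0.20066605] [ 0.10038738 -7.92949927 24.04452707] lip in drawer [ 0.06632791 -0.01091826  0.20066605]
10 [-0.05, -0.01, 0.21, -0.0, -0.07, 0.0]
10 [0.12, 0.0, -0.11, 0.0, -0.27, -0.0]
10 [0.22, 0.0, -0.23, 0.0, -0.47, -0.0]
```

Call:
move_arm(
  plan=[
    [[-0.05,-0.01,0.19,0,-0.07,0,-1],[-0.05,-0.01,0.19,0,-0.07,0,-1],[-0.05,-0.01,0.19,0,-0.07,0,-1],[-0.05,-0.01,0.19,0,-0.07,0,-1],[-0.05,-0.01,0.19,0,-0.07,0,-1],[-0.05,-0.01,0.19,0,-0.07,0,-1],[-0.05,-0.01,0.19,0,-0.07,0,-1],[-0.05,-0.01,0.19,0,-0.07,0,-1],[-0.05,-0.01,0.19,0,-0.07,0,-1],[-0.05,-0.01,0.19,0,-0.07,0,-1]],
  ],
)

```text
clock: 21.85
position: [0.4127, 0.2039, 0.2131]
tool_rot: [3.142, -0.239, 0.417]
force: [-0.1, -0.3, -3.6]
grip_width: 0.0229
finger_force: 118.3
```

Run:
```python
from h import *
from workcell import observe
s=observe();print(s["qpos"],s["force"]);sp,l,e=scoop_now(s);print(sp,l,e,"lip in drawer",DR.inv().apply(l-D0))
T=lambda x,z,p:tool_for_lip(drw(x,-.01,z),24,p)
seq(s,[(*T(.065,.145,8),10),(*T(.065,.142,25),10),(*T(.065,.145,45),10)])
```

```text
[-0.12676603  0.21181472 -0.56135933  2.19917069  0.32880701  0.5526319
 -2.08168319] [-0.11856283 -0.28867025 -3.60310699]
[0.47299515 0.23054875 0.14914628] [0.51862259 0.25074023 0.15237746] [ 0.10322991 -3.70524592 23.87079756] lip in drawer [ 0.06314814 -0.01082842  0.15237746]
10 [0.09, -0.0, -0.06, -0.0, -0.2, -0.0]
10 [0.13, 0.0, -0.13, 0.0, -0.28, -0.0]
10 [0.15, 0.0, -0.18, 0.0, -0.33, -0.0]
```

Now tip slowly.

Call:
move_arm(
  plan=[
    [[0.09,0,-0.06,0,-0.2,0,-1],[0.09,0,-0.06,0,-0.2,0,-1],[0.09,0,-0.06,0,-0.2,0,-1],[0.09,0,-0.06,0,-0.2,0,-1],[0.09,0,-0.06,0,-0.2,0,-1],[0.09,0,-0.06,0,-0.2,0,-1],[0.09,0,-0.06,0,-0.2,0,-1],[0.09,0,-0.06,0,-0.2,0,-1],[0.09,0,-0.06,0,-0.2,0,-1],[0.09,0,-0.06,0,-0.2,0,-1]],
  ],
)

```text
clock: 22.85
position: [0.4275, 0.2103, 0.2278]
tool_rot: [3.142, -0.029, 0.417]
force: [0.8, -0.9, -3.0]
grip_width: 0.0229
finger_force: 118.3
```

Call:
move_arm(
  plan=[
    [[0.13,0,-0.13,0,-0.28,0,-1],[0.13,0,-0.13,0,-0.28,0,-1],[0.13,0,-0.13,0,-0.28,0,-1],[0.13,0,-0.13,0,-0.28,0,-1],[0.13,0,-0.13,0,-0.28,0,-1],[0.13,0,-0.13,0,-0.28,0,-1],[0.13,0,-0.13,0,-0.28,0,-1],[0.13,0,-0.13,0,-0.28,0,-1],[0.13,0,-0.13,0,-0.28,0,-1],[0.13,0,-0.13,0,-0.28,0,-1]],
  ],
)

```text
clock: 23.85
position: [0.4537, 0.2219, 0.2509]
tool_rot: [3.141, 0.264, 0.416]
force: [0.1, -0.7, -2.7]
grip_width: 0.0224
finger_force: 118.3
```

Run:
```python
from h import *
from workcell import observe,grab_frame
s=observe();print(s["qpos"],s["force"]);sp,l,e=scoop_now(s);print(sp,l,e,"lip in drawer",DR.inv().apply(l-D0))
f=grab_frame("top");g=grab_frame("side")
a=cv2.resize(f["color"][150:290,140:330,::-1],None,fx=2.1,fy=2.1,interpolation=2);b=cv2.resize(g["color"][80:220,200:390,::-1],None,fx=2.1,fy=2.1,interpolation=2)
cv2.imwrite("pics/t.png",np.hstack([a,b]))
T=lambda x,z,p:tool_for_lip(drw(x,-.01,z),24,p)
seq(s,[(*T(.065,.15,40),10)])
seq(s,[(*T(.05,.25,0),15)])
```

```text
[-0.16244572  0.50556412 -0.55481593  1.66433504  0.19375063  1.30331411
 -1.92335819] [ 0.06733692 -0.74158949 -2.71144698]
[0.47834551 0.23280644 0.16301737] [0.51974875 0.25111752 0.14179295] [ 0.09459762 25.11829529 23.85798413] lip in drawer [ 0.06431403 -0.01060196  0.14179295]
10 [0.1, -0.0, -0.17, -0.0, -0.25, -0.0]
15 [-0.19, -0.01, -0.21, -0.0, 0.28, -0.0]
```

View pics/t.png

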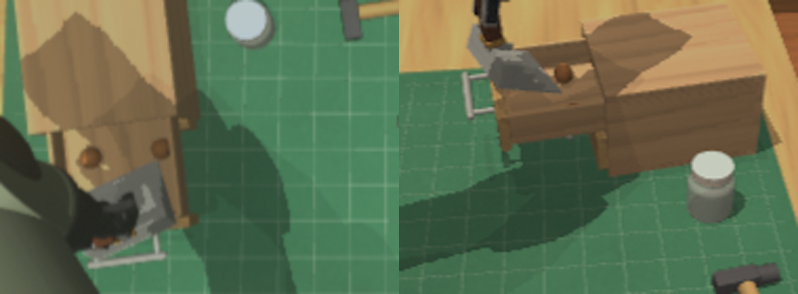

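Two beads are visible in the drawer, at (90,157) and (160,148) in the top half, and the measured weight is back to the scoop alone. The orange patch at (100,243) is unclear, so I check it numerically.

Run:
```python
from h import *
from workcell import observe,grab_frame
s=observe();sp,l,e=scoop_now(s);f=grab_frame("top");Rs=R.from_euler('xyz',e,degrees=True)
q=lambda P:np.round((proj(f,P)-[140,150])*2.1)
print("foot",q(sp+Rs.apply([-.042,0,.036])),"top",q(sp+Rs.apply([-.0775,0,.112])))
for z in(.015,.1,.17,.25):print(z,at(f,187.6,265.7,z))
c=f["color"][255:275,175:205];hsv=cv2.cvtColor(c,cv2.COLOR_RGB2HSV)
for r in hsv[::2]:print(' '.join(f"{a[0]:3d},{a[1]:3d}" for a in r[::2]))
```

```text
foot [123. 229.] top [100. 237.]
0.015 [0.41676979 0.3189566  0.015     ]
0.1 [0.42714361 0.29011923 0.1       ]
0.17 [0.43568677 0.26637081 0.17      ]
0.25 [0.44545037 0.23922975 0.25      ]
 35, 35  40, 39  30, 34  35, 40  40, 40  42, 34  35, 40  35, 40  36, 34  36, 31  38, 23  42, 30  36, 31  45, 39  39, 46
 36, 32  35, 40  35, 41  40, 40  35, 40  42, 34  35, 39  40, 40  45, 37  40, 38  45, 24  42, 31  45, 37  40, 39  39, 40
 40, 39  35, 41  36, 34  40, 40  42, 34  40, 39  36, 34  43, 45  38, 26  45, 38  42, 33  45, 38  40, 37  40, 37  20,110
 36, 34  40, 40  40, 40  43, 47  36, 34  35, 37  40, 38  36, 30  35, 37  35, 37  42, 28  36, 24  40, 28  27, 43  22,107
 40, 40  36, 34  40, 40  36, 34  26, 49  12,106  11,106  13, 96  12,119  12,117  21, 64  24, 39  30, 22  30, 20  30, 26
 40, 40  40, 40  40, 40  42, 34  19, 53  12,125  12,138  11,139  12,127  16, 75  19,107  21, 77  33, 21  33, 21  47, 28
 42, 31  48, 29  42, 29  42, 28  34, 25  14, 64  12,100  16, 71  26, 25  33, 20  33, 26  36, 21  51, 32  65, 62  68, 80
 47, 36  68, 90  63, 49  38, 19  36, 21  33, 22  33, 20  33, 21  37, 20  39, 21  52, 31  65, 61  70,100  70,106  69, 92
 56, 60  69, 99  68, 91  55, 35  41, 23  34, 17  33, 21  38, 23  53, 33  65, 60  69, 89  68, 94  68, 86  66, 67  63, 49
 42, 47  68, 94  69,102  69, 98  65, 60  35, 21  38, 23  51, 31  54, 33  45, 24  35, 21  38, 21  35, 20  35, 19  35, 21
```

That patch is the scoop's handle end. I retreat and level.

Call:
move_arm(
  plan=[
    [[-0.1,-0.01,-0.3,0,0.28,0,-1],[-0.1,-0.01,-0.4,0,0.28,0,-1],[-0.1,-0.01,-0.4,0,0.28,0,-1],[-0.1,-0.01,-0.4,0,0.28,0,-1],[-0.15,-0.01,-0.3,0,0.28,0,-1],[-0.15,-0.01,-0.3,0,0.28,0,-1],[-0.15,-0.01,-0.2,0,0.28,0,-1],[-0.15,-0.01,-0.2,0,0.28,0,-1],[-0.15,-0.01,-0.2,0,0.28,0,-1],[-0.15,-0.01,-0.2,0,0.28,0,-1]],
  ],
)

```text
clock: 25.0
position: [0.4366, 0.2166, 0.3114]
tool_rot: [3.142, -0.032, 0.417]
force: [0.8, 0.1, -2.5]
grip_width: 0.0228
finger_force: 118.3
```

Run:
```python
from h import *
from workcell import observe
s=observe();print(s["qpos"],s["force"]);sp,l,e=scoop_now(s);print(sp,l,e)
seq(s,[(*tool_for([.54,-.03,.15],1.5,0),20),(*tool_for([.54,-.03,.02],1.5,0),10)])
```

```text
[-0.08593064  0.23816755 -0.59726316  1.84835033  0.16112805  1.06922331
 -1.89780002] [ 0.83916106  0.06430189 -2.47093538]
[0.48362353 0.23743031 0.23530405] [0.52888629 0.25746044 0.22822755] [ 0.10009384  8.13639148 23.87082497]
20 [-0.06, 0.63, 0.23, -0.02, 0.07, 0.19]
10 [-0.11, -0.0, 0.64, 0.0, 0.0, 0.0]
```

Call:
move_arm(
  plan=[
    [[-0.06,0.63,0.1,-0.02,0.07,0.19,-1],[-0.06,0.63,0.1,-0.02,0.07,0.19,-1],[-0.06,0.63,0.2,-0.02,0.07,0.19,-1],[-0.06,0.63,0.2,-0.02,0.07,0.19,-1],[-0.06,0.63,0.2,-0.02,0.07,0.19,-1],[-0.06,0.63,0.23,-0.02,0.07,0.19,-1],[-0.06,0.63,0.23,-0.02,0.07,0.19,-1],[-0.06,0.63,0.23,-0.02,0.07,0.19,-1],[-0.06,0.63,0.23,-0.02,0.07,0.19,-1],[-0.06,0.63,0.23,-0.02,0.07,0.19,-1]],
  ],
)

```text
clock: 26.0
position: [0.4687, 0.0933, 0.2718]
tool_rot: [3.134, -0.105, 0.216]
force: [0.1, 0.1, -2.8]
grip_width: 0.023
finger_force: 118.6
```

Call:
move_arm(
  plan=[
    [[-0.06,0.63,0.23,-0.02,0.07,0.19,-1],[-0.06,0.63,0.23,-0.02,0.07,0.19,-1],[-0.06,0.63,0.23,-0.02,0.07,0.19,-1],[-0.06,0.63,0.23,-0.02,0.07,0.19,-1],[-0.06,0.63,0.23,-0.02,0.07,0.19,-1],[-0.06,0.63,0.23,-0.02,0.07,0.19,-1],[-0.06,0.63,0.23,-0.02,0.07,0.19,-1],[-0.06,0.63,0.23,-0.02,0.07,0.19,-1],[-0.06,0.63,0.23,-0.02,0.07,0.19,-1],[-0.06,0.63,0.23,-0.02,0.07,0.19,-1]],
  ],
)

```text
clock: 27.0
position: [0.479, -0.0325, 0.2253]
tool_rot: [3.141, -0.179, 0.015]
force: [0.3, 1.0, -2.9]
grip_width: 0.0227
finger_force: 118.6
```

Run:
```python
from h import *
from workcell import observe,grab_frame
s=observe();print(s["qpos"],s["force"]);sp,l,e=scoop_now(s);print(sp,l,e)
seq(s,[(*tool_for([.54,-.03,.012],1.5,0),10)])
f=grab_frame("top");cv2.imwrite("pics/chk.png",f["color"][:,:,::-1]);pickle.dump(f,open("chk.pkl","wb"))
f0=load("top") # reference before scooping
print("tray");beads(f,.021,TB)
hsv=cv2.cvtColor(f["color"],cv2.COLOR_RGB2HSV);m=cv2.inRange(hsv,(5,110,50),(16,255,255))
n,_,st,ce=cv2.connectedComponentsWithStats(m[115:320,140:440])
for i in range(1,n):
    if st[i,4]>=8:
        u=ce[i]+[140,115];p=at(f,*u,.1);print(st[i],u.round(1),p.round(3),DR.inv().apply(p-D0).round(3)[:2])
```

```text
[ 0.26485383  0.23219847 -0.37936903  2.10141491  0.16569176  0.65120687
 -1.7764021 ] [ 0.32621269  1.01972512 -2.94188862]
[ 0.54100321 -0.03153764  0.15746611] [ 0.59099679 -0.03077782  0.15771941] [ 0.09608951 -0.29026151  0.87073286]
10 [-0.13, -0.01, 0.71, 0.0, -0.0, -0.01]
tray
[ 72 101   8   9  58] [216.  220.2] [0.561 0.21  0.1  ] [ 0.1   -0.057]
[ 38 105  10  10  70] [182.8 224.7] [0.547 0.307 0.1  ] [0.099 0.041]
```

Call:
move_arm(
  plan=[
    [[-0.13,0,0.71,0,0,0,-1],[-0.13,0,0.71,0,0,0,-1],[-0.13,0,0.71,0,0,0,-1],[-0.13,0,0.71,0,0,0,-1],[-0.13,0,0.71,0,0,0,-1],[-0.13,0,0.71,0,0,0,-1],[-0.13,0,0.71,0,0,0,-1],[-0.13,0,0.71,0,0,0,-1],[-0.13,0,0.71,0,0,0,-1],[-0.13,0,0.71,0,0,0,-1]],
  ],
)

```text
clock: 28.05
position: [0.4788, -0.0317, 0.0807]
tool_rot: [3.142, -0.179, 0.016]
force: [0.6, -0.5, -2.7]
grip_width: 0.0226
finger_force: 118.3
```

Run:
```python
from h import *
from workcell import observe,grab_frame
s=observe();print(s["force"]);sp,l,e=scoop_now(s);print(sp,l,e)
seq(s,[(*tool_for(sp*[1,1,0]+[0,0,.0],e[2],0),10)])
g=grab_frame("side")
hsv=cv2.cvtColor(g["color"],cv2.COLOR_RGB2HSV);m=cv2.inRange(hsv,(4,110,40),(16,255,255))
n,_,st,ce=cv2.connectedComponentsWithStats(m[75:370,140:450])
for i in range(1,n):
    if st[i,4]>=10: print(st[i],(ce[i]+[140,75]).round(1),at(g,*(ce[i]+[140,75]),.1).round(3))
```

```text
[ 0.5842227  -0.50019997 -2.69049661]
[ 0.54078032 -0.03064894  0.01287731] [ 0.59077294 -0.02982491  0.01312035] [ 0.1019376  -0.27851313  0.94432671]
10 [-0.01, -0.0, 0.06, -0.0, -0.0, -0.0]
[ 234    0   76  124 3718] [410.6 113.7] [0.976 0.27  0.1  ]
[147   7  70  14 247] [318.1  88.1] [0.692 0.451 0.1  ]
[ 0  8 21  6 29] [150.2  85.7] [0.103 0.523 0.1  ]
[ 106   11  128   78 5699] [317. 126.] [0.668 0.235 0.1  ]
[ 4 36  4  9 13] [145.2 115.1] [0.123 0.346 0.1  ]
[115 111  13  21 108] [261.4 198.6] [ 0.496 -0.054  0.1  ]
[ 281  110   29   93 1520] [438.9 217.5] [ 0.931 -0.16   0.1  ]
```

Call:
move_arm(
  plan=[
    [[-0.01,0,0.07,0,-0.01,0,-1],[-0.01,0,0.07,0,-0.01,0,-1],[-0.01,0,0.07,0,-0.01,0,-1],[-0.01,0,0.07,0,0,0,-1],[-0.01,0,0.07,0,0,0,-1],[-0.01,0,0.07,0,0,0,-1],[-0.01,0,0.07,0,0,0,-1],[-0.01,0,0.07,0,0,0,-1],[-0.01,0,0.07,0,0,0,-1],[0,0,0,0,0,0,-1]],
  ],
)

```text
clock: 29.1
position: [0.479, -0.0315, 0.0684]
tool_rot: [3.141, -0.175, 0.017]
force: [0.5, -1.2, -2.5]
grip_width: 0.0225
finger_force: 118.0
```

Run:
```python
from h import *
from workcell import observe
s=observe();print(s["force"],*scoop_now(s))
```

```text
[ 0.45302132 -1.17964381 -2.49893294] [ 5.40729606e-01 -3.04265839e-02  3.23242673e-04] [ 5.90722433e-01 -2.95811583e-02  3.73303994e-04] [ 0.08782973 -0.05736606  0.96883302]
```

Call:
move_arm(
  plan=[
    [[0,0,0.04,0,0,0,-1],[0,0,0,0,0,0,-1],[0,0,0,0,0,0,0],[0,0,0,0,0,0,1],[0,0,0,0,0,0,1],[0,0,0,0,0,0,1],[0,0,0,0,0,0,1],[0,0,0,0,0,0,1],[0,0,0,0,0,0,1],[0,0,0,0,0,0,1]],
  ],
)

```text
clock: 30.1
position: [0.4792, -0.0315, 0.0678]
tool_rot: [3.141, -0.175, 0.017]
force: [-0.8, 0.1, 0.5]
grip_width: 0.0854
finger_force: 0.0
```

Call:
move_arm(
  plan=[
    [[0,0,-0.3,0,0,0,1],[0,0,-0.5,0,0,0,1],[0,0,-0.7,0,0,0,1],[0,0,-0.7,0,0,0,1],[0,0,-0.7,0,0,0,1],[0,0,-0.7,0,0,0,1],[0,0,-0.7,0,0,0,1],[0,0,-0.7,0,0,0,1],[0,0,-0.7,0,0,0,1],[0,0,0,0,0,0,1]],
  ],
)

```text
clock: 31.1
position: [0.4597, -0.0319, 0.1822]
tool_rot: [3.141, -0.178, 0.017]
force: [0.1, -1.0, -0.6]
grip_width: 0.0856
finger_force: 0.0
```

Run:
```python
from h import *
from workcell import observe,grab_frame
s=observe();print(s["position"],s["grip_width"],s["force"])
f=grab_frame("top");g=grab_frame("side");pickle.dump(f,open("f2.pkl","wb"));pickle.dump(g,open("g2.pkl","wb"))
g0=load("side");f0=load("chk")
# bead-like pixels: strong orange hue/saturation in side view, mat region
for nm,im in(("top",f),("side",g)):
    hsv=cv2.cvtColor(im["color"],cv2.COLOR_RGB2HSV);m=cv2.inRange(hsv,(5,140,50),(15,255,255))
    n,_,st,ce=cv2.connectedComponentsWithStats(m[75:370,130:460])
    for i in range(1,n):
        if st[i,4]>=12: print(nm,st[i],(ce[i]+[130,75]).round(1))
# bright pan blob
hsv=cv2.cvtColor(f["color"],cv2.COLOR_RGB2HSV);print(hsv[225:229,178:188].tolist()[0])
```

```text
[ 0.45971683 -0.03194012  0.18217927] 0.08556736319151186 [ 0.0646738  -0.98628836 -0.63199216]
top [   0    0  330   30 7547] [285.7  90.3]
top [ 83 142   7   8  48] [216.2 220.5]
top [ 49 146   8   8  54] [182.5 224.9]
side [ 244    0   78  119 3600] [410.3 112.7]
side [144  35   8   9  60] [277.7 114.2]
side [ 291  110   39  114 2535] [445.3 225.9]
side [117 113  16  22  95] [253.6 196.6]
[[16, 133, 134], [15, 151, 144], [14, 154, 156], [15, 155, 166], [15, 156, 168], [15, 156, 159], [15, 154, 146], [15, 149, 132], [15, 148, 119], [16, 135, 104]]
```

```bash
python3 -c "
from workcell import job_done
print(job_done())"
```

```text
the job is handed in; nothing more can be done
None
```

I tipped all five beads out over the open drawer, stood the scoop flat on the bench and let go, then handed in at about 31 s. Only two beads could be seen in the drawer; I take the other three to be under the cabinet top, as none showed in the tray or on the bench.

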